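# Return a vee block to its row and show the next to the camera

### The arm

A 6-joint arm with a two-finger parallel gripper is mounted at the origin on a cart in front of the work surface, level with it; the furniture and walls round the work are solid. World frame = base frame: x ahead of the robot, y to its left, z up, the work surface at z = 0. Lengths are in m, angles in rad, forces in N, time in s.
With the tool pointing down it reaches from about 0.4 to 0.925 m from the base axis. Payload 3.4 kg.
Tool frame: the origin (TCP) lies on the centre line of the jaws, within the pads' length; the fingertips stand 17 mm ahead of it and the grasp point (between the pads) lies 2 mm behind it (robot.tcp_to_tips is the distance from the TCP to the fingertips, in m); z points along the fingers, y is the line along which they close (so a half turn about z gives the same grasp; the last joint's range is limited). The gripper opens to 85 mm and grips with 20 to 120 N. Pads are 22 mm wide; open, the fingers measure 114 mm over their backs; the gripper's body (76 mm by 85 mm) begins 54 mm behind the grasp point. The pads swing forward as they close: fully open they stand 13 mm farther back than shut.
Start: joints at [1.252, 0.307, 1.506, -0, 1.328, -0.073], TCP at [0.139, 0.558, 0.248] pointing down, gripper open.
Joint ranges: [-3.12, 3.12], [-1.05, 2.28], [0.14, 2.33], [-1.42, 4.57], [0.1, 2.73], [-2.68, 2.68]. Speed limits (rad/s): [2.57, 2.57, 3.14, 3.14, 3.14, 3.14].

### API

Orientations are given as a rotation vector (axis times angle).
In Python, from station import robot, cams, models gives the robot as it stands.
- The arm moves only by the tool step_arm, never from a script. Its argument "deltas" is a list of rows, each a list of 3 entries, a list of its own where there are three numbers: the turn, a rotation vector about the tool's x, y, z in rad, then the shift along the tool's x, y, z in units of 60 mm (1.0 is 60 mm), then the opening, from -1 (shut) to 1 (fully open). A call has 1 to 20 rows; each row shifts and turns the commanded pose from where the row before left it, along the tool's axes as they then stand; what a row does not reach is not made up. A row lasts 1/8 s, in which the tool goes at most 62.5 mm and 10.7 degrees, less where a joint would pass 70% of its speed; a pose out of reach is approached as far as the arm can. A call is refused whole if a number of a shift passes 1 or a number of a turn 0.188, either way. A call with a gripper value outside its range is refused whole. The fingers move at their own pace and stop on an object; "grip_force" is the grip in N (left out, the last holds). Time passes only in rows, so rows that do not move let the fingers close. It gives the time, the measured TCP pose, the force, the opening and the grip force at its end, in the units of the state.
- robot.state(): the state, without advancing time (a new reading comes with each control period).
- cams.camera(name): name is "scene" or "side" or "wrist"; returns a dict with "image" (400x640x3 uint8, red, green, blue), "vfov" (degrees; the focal length in pixels is half the picture's height over the tangent of half this angle, whatever the lens; pixels are square), "cx", "cy" (the principal point, pixels), "dist" ([k1, k2, p1, p2, k3] as OpenCV has them; the pictures are not rectified), "T" (4x4, takes a point from camera to world coordinates). Camera axes: x right, y down, z forward; pixel columns grow to the right and rows downward; lengths in m; the calibration is good to about 2 mm. A picture is of the moment at which its call begins. There is no depth.
- robot.finish_job(): hands the job in; it is judged then, once.
Trained networks look in the newest picture that a camera, given by its name, has taken for a name from the list of things; names that differ only in an ending like _2 or _b are one class to them, and where a whole thing is asked for, a point or a joint stands for the part that bears it (a point fixed in the world has none). Each returns a list of dicts, best first, with "confidence" (0 to 1); they miss things now and then, are a little off and sometimes report something else, mostly with a low value. They report only what shows in the picture. A call takes as long as a camera call.
- models.find_in(name, camera): "bbox" ([left, top, right, bottom] in pixels, round what is visible of it).
- models.spot_point(name, camera): "position" ([column, row] in pixels: a listed point, or the origin of a listed thing).
The state is a dict: "clock": time; "joint_pos": joint angles; "joint_velocities": joint speeds; "joint_torque": joint torques, N m; "ee_pos": TCP position; "tcp_rot": TCP orientation; "force": force on the tool from outside, world axes, zero at the start; "torque": the same for the moment, N m; "width": finger opening in m; "finger_force": force on a finger pad.
Only numpy, scipy, OpenCV 4.12 (cv2) and the standard library are available. Lean on these libraries where they do the work, as an engineer would, in place of code of your own. Each camera call takes 0.05 s, during which the arm holds its last target. There are 200 camera calls.

### The job

Put the loose plain vee block back on the green square of the row board, groove up and in line with the other grooves, and let go of it. Then take the blue-edged vee block from the row and hold it up to the inspection camera, groove side up, its middle 100 mm in front of the lens on the line of sight and the lens looking straight along the groove: tip the block as much as the camera looks down and do not let it lean sideways. Finish while holding it still in the air there, without touching the camera or shifting the third vee block, the grease tin or the tape roll.

Things in the scene. Friction and masses are not known exactly. Their poses are not given: they have to be found in the camera images.
- vee_loose: ground steel vee block, 44 x 44 x 34 mm high, 0.28 to 0.5 kg; 90 degree groove in its top along its x axis; the outer faces at y = +22 and -22 mm are flat and upright (grip across these). Origin: centre of underside, z up. A half turn about z gives the same block. All bare metal; at the start it lies alone on the table, groove up, off the row board.
- vee_blue: ground steel vee block, 44 x 44 x 34 mm high, 0.28 to 0.5 kg; 90 degree groove in its top along its x axis; the outer faces at y = +22 and -22 mm are flat and upright (grip across these). Origin: centre of underside, z up. A half turn about z gives the same block. This one has blue paint along its two upper edges (4.5 mm wide on the top, 12 mm down the sides). It starts on the row board.
- vee_row: ground steel vee block, 44 x 44 x 34 mm high, 0.28 to 0.5 kg; 90 degree groove in its top along its x axis; the outer faces at y = +22 and -22 mm are flat and upright (grip across these). Origin: centre of underside, z up. A half turn about z gives the same block. All bare metal; it stands on the row board and stays there.
- vee_loose_mid (a point): the middle of the loose plain block: 17 mm above the centre of its underside
- vee_blue_mid (a point): the middle of the blue-edged block: 17 mm above the centre of its underside
- vee_row_mid (a point): the middle of the plain block that stays in the row: 17 mm above the centre of its underside
- row_board: low light wooden board, fixed, 80 mm (its x) by 220 mm (its y), top 12 mm above its origin (centre of its underside, on the table), z up; aluminium end cheeks rise 6 mm over the top. Three places on its y axis at y = -66, 0 and +66 mm: two hold vee blocks with their grooves (block x) along the board's y, one is free.
- free_place: flat green square, 52 x 52 mm, no thickness to speak of, painted on the row board at the free place; origin at its centre on the board's top, sides parallel to the board's
- camera_head: fixed inspection camera on a post: blue box 62 mm long, 46 mm square, with a black lens of 42 mm diameter. Origin: centre of the lens's front face, 0.26 m over the table. It looks along its -x axis, towards the robot's side and 25 degrees below level; y is level, z up square to the line of sight. The camera fills x = 0 to +114 mm. Show the block at x = -100 mm, y = z = 0.
- camera_stand: the fixed stand that carries the camera head: steel base 80 x 64 x 12 mm and a post of 16 mm diameter. Origin: on the table, 10 mm in front of the post's axis, 60 mm behind the lens; z up, -x is the level heading of the camera's view.
- grease_tin: loose bystander: green and white round tin, 66 mm diameter, 34 mm high, origin at the centre of its underside
- tape_roll: loose bystander: yellow tape roll lying flat, 83 mm diameter, 18 mm high, origin at the centre of its underside

How it is judged:
By the outcome, as a careful person would: the job done as asked, in the order asked, and still so for the second after the job is handed in, while the arm keeps its last pose, push and grip.
It also fails if it takes over 48 s, if anything falls off the work surface, if the arm or the gripper's body presses on something with over 40 N, if the wrist force passes 120 N, or if a joint passes its speed limit or range.

## Working session

There is one attempt and no reset: what is moved stays moved. The work goes in short steps, Python scripts to look and compute and a tool call to move; the robot and the scene stay as the last step left them, time stands still between calls to the robot, and variables do not carry over. Pictures are saved under pics/ and viewed, at most 10 in all, crops included, and the job is handed in when it is done.

Besides the shell and the picture viewer there is one more tool, called after "Emit:" as a command line: name --argument value ..., lists and objects as JSON in quotes. step_arm: Moves the arm, as the interface text tells. Its arguments: {"type":"object","properties":{"deltas":{"type":"array","items":{"type":"array"}},"grip_force":{"type":"number"}},"required":["deltas"]}

```bash
ls; mkdir -p pics; cat > h.py <<'E'
import numpy as np, cv2
from scipy.spatial.transform import Rotation as R
from station import robot, cams, models
def K(c):
    f=c["image"].shape[0]/2/np.tan(np.radians(c["vfov"]/2))
    return np.array([[f,0,c["cx"]],[0,f,c["cy"]],[0,0,1.]])
def ray(c,px):
    u=cv2.undistortPoints(np.array([[px]],float),K(c),np.array(c["dist"],float))[0,0]
    T=np.array(c["T"]); d=T[:3,:3]@np.array([u[0],u[1],1]); return T[:3,3],d/np.linalg.norm(d)
def atz(c,px,z):
    o,d=ray(c,px); return o+d*(z-o[2])/d[2]
def proj(c,P):
    T=np.linalg.inv(np.array(c["T"])); P=np.atleast_2d(P).astype(float)
    return cv2.projectPoints(P,cv2.Rodrigues(T[:3,:3])[0],T[:3,3],K(c),np.array(c["dist"],float))[0][:,0]
def save(c,n,box=None,s=1):
    im=c["image"] if isinstance(c,dict) else c
    im=im[:,:,::-1]
    if box: im=im[box[1]:box[3],box[0]:box[2]]
    cv2.imwrite("pics/"+n,cv2.resize(im,None,fx=s,fy=s,interpolation=cv2.INTER_CUBIC))
E
python3 - <<'E'
from h import *
np.set_printoptions(precision=4,suppress=True)
C={}
H={"vee_loose_mid":.017,"vee_blue_mid":.029,"vee_row_mid":.029,"row_board":0,"free_place":.012,"camera_head":.26,"camera_stand":0,"grease_tin":0,"tape_roll":0}
for n in ["scene","side","wrist"]:
    c=cams.camera(n); save(c,n+"0.png"); print(n,c["vfov"],c["T"][:3,3] if hasattr(c["T"],'shape') else c["T"])
    for k,z in H.items():
        for p in models.spot_point(k,n)[:2]:
            print("  ",k,round(p["confidence"],2),np.array(p["position"]),atz(c,p["position"],z))
print(robot.state())
E
```

```text
pics
scene 47.62925463566905 [-0.034  -0.5028  0.6137]
   vee_loose_mid 0.77 [385.8 354.1] [ 0.451 -0.191  0.017]
   vee_blue_mid 0.62 [301.  269.1] [0.5024 0.0779 0.029 ]
   vee_blue_mid 0.2 [382.6 359.7] [ 0.4276 -0.2011  0.029 ]
   vee_row_mid 0.96 [256.7 247.1] [0.4868 0.2108 0.029 ]
   row_board 0.62 [279.8 267.6] [0.4985 0.1442 0.    ]
   free_place 0.67 [281.3 264.3] [0.4986 0.1386 0.012 ]
   camera_head 0.84 [343.8 173.1] [0.5543 0.0124 0.26  ]
   camera_stand 0.71 [360.6 272.6] [0.6154 0.0044 0.    ]
   grease_tin 0.82 [297.2 240.4] [0.6033 0.1999 0.    ]
   tape_roll 0.71 [256.3 229.8] [0.5615 0.31   0.    ]
   tape_roll 0.4 [384.6 361.6] [ 0.4496 -0.1912  0.    ]
side 53.66641049057286 [0.2182 0.7392 0.7662]
   vee_loose_mid 0.77 [385.9 215.9] [ 0.4488 -0.1938  0.017 ]
   vee_blue_mid 0.58 [328.2 263. ] [0.5158 0.0754 0.029 ]
   vee_row_mid 0.66 [314.5 306.8] [0.484  0.2169 0.029 ]
   vee_row_mid 0.53 [327.4 268.1] [0.5099 0.0927 0.029 ]
   row_board 0.73 [323.5 291.7] [0.4955 0.1446 0.    ]
   free_place 0.87 [323.  289.3] [0.4956 0.1476 0.012 ]
   camera_head 0.64 [326.1 172.4] [0.5551 0.0139 0.26  ]
   camera_stand 0.76 [307.1 245.6] [0.6101 0.0141 0.    ]
   camera_stand 0.21 [317.  306.1] [0.4901 0.1918 0.    ]
   grease_tin 0.82 [272.8 293.2] [0.606  0.2054 0.    ]
   tape_roll 0.86 [258.4 330. ] [ 0.5788  0.3117 -0.    ]
wrist 60.801210859504714 [0.0743 0.5747 0.3749]
{'clock': 1.5, 'joint_pos': array([ 1.2525,  0.3068,  1.5064,  0.    ,  1.3284, -0.0735]), 'joint_velocities': array([-0.0006,  0.0001, -0.0004,  0.0002, -0.0004, -0.0005]), 'joint_torque': array([  0.    , -45.7485, -25.2323,  -0.0002,   0.0012,  -0.    ]), 'ee_pos': array([0.1394, 0.5579, 0.2483]), 'tcp_rot': array([-0.3836, -3.1181, -0.    ]), 'force': array([0.2536, 0.4243, 0.3304]), 'torque': array([-0.0401, -0.0278,  0.0167]), 'finger_force': 0.0, 'width': 0.08533953024401743}
```

```bash
python3 - <<'E'
import cv2,numpy as np
a=cv2.imread("pics/scene0.png"); b=cv2.imread("pics/side0.png")
r=lambda i,x0,y0,x1,y1:cv2.resize(i[y0:y1,x0:x1],(400,600),interpolation=cv2.INTER_CUBIC)
cv2.imwrite("pics/c0.png",np.hstack([r(a,250,150,410,390)[:, :],r(b,250,140,410,380)]))
E
```

```text
(no output)
```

View pics/c0.png

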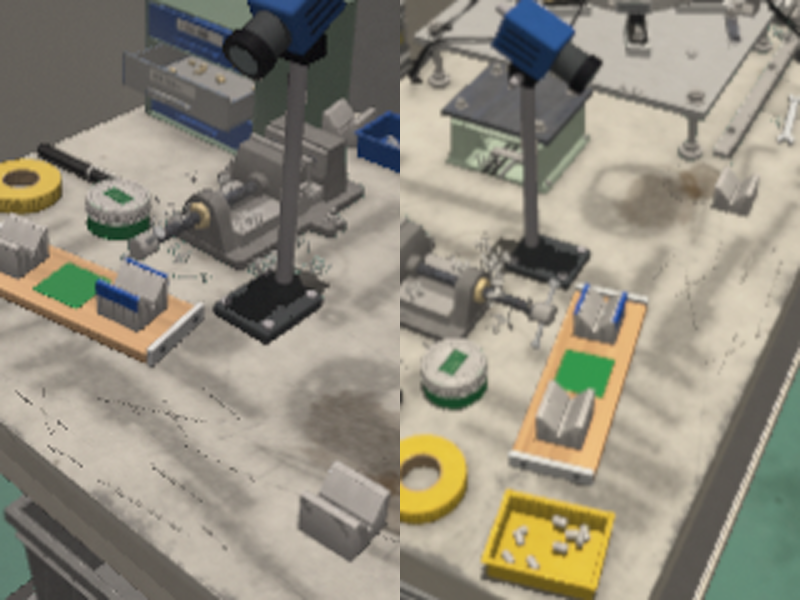

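View pics/scene0.png

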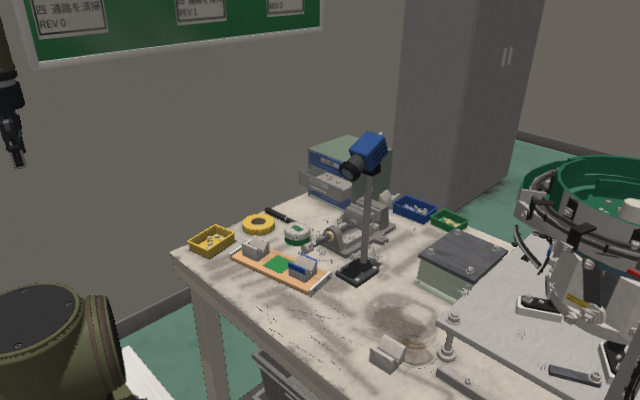

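```bash
cat >> h.py <<'E'
np.set_printoptions(precision=4,suppress=True)
def tool(s=None):
    s=s or robot.state(); T=np.eye(4); T[:3,:3]=R.from_rotvec(s["tcp_rot"]).as_matrix(); T[:3,3]=s["ee_pos"]; return T
def down(yaw,p,tilt=0):  # tool y heading yaw, z down
    y=np.array([np.cos(yaw),np.sin(yaw),0]); z=np.array([0,0,-1.]); T=np.eye(4)
    T[:3,:3]=np.c_[np.cross(y,z),y,z]; T[:3,3]=p
    T[:3,:3]=T[:3,:3]@R.from_rotvec([0,tilt,0]).as_matrix(); return T
def delta(A,B):
    D=np.linalg.inv(A)@B; return R.from_matrix(D[:3,:3]).as_rotvec(), D[:3,3]/.06
def plan(B,A=None):
    A=tool() if A is None else A
    r,t=delta(A,B); n=int(np.ceil(max(np.linalg.norm(r)/.18,np.linalg.norm(t)/1.0)))
    # straight in world frame with turning: list rows
    rv=R.from_matrix(A[:3,:3].T@B[:3,:3]).as_rotvec(); prev=A; out=[]
    for i in range(1,n+1):
        N=np.eye(4); N[:3,:3]=A[:3,:3]@R.from_rotvec(rv*i/n).as_matrix(); N[:3,3]=A[:3,3]+(B[:3,3]-A[:3,3])*i/n
        a,b=delta(prev,N); out.append([a.round(3).tolist(),b.round(2).tolist()]); prev=N
    return out
E
python3 - <<'E'
from h import *
c=cams.camera("wrist"); Tc=np.linalg.inv(tool())@c["T"]; print(Tc)
np.save("Tc.npy",Tc)
P=np.array([[.451,-.19,.017],[.505,.077,.029],[.497,.143,.012],[.485,.213,.029],[.555,.013,.26],[.605,.2,0.03]])
for yaw,p,ti in [(1.326,[.4,.12,.3],0),(1.326,[.38,.12,.3],-.3),(1.326,[.38,.12,.3],.3),(0.28,[.45,.14,.3],0)]:
    B=down(yaw,p,ti); d=dict(c); d["T"]=B@Tc; print(yaw,p,ti); print(proj(d,P).round(0).tolist())
print(plan(down(1.326,[.4,.12,.3])))
E
```

```text
[[-0.0004 -0.964  -0.2659  0.0673]
 [ 1.     -0.0002 -0.0009  0.0006]
 [ 0.0008 -0.2659  0.964  -0.1266]
 [ 0.      0.      0.      1.    ]]
1.326 [0.4, 0.12, 0.3] 0
[[105.0, 258.0], [307.0, 254.0], [355.0, 232.0], [410.0, 215.0], [224.0, 475.0], [416.0, 301.0]]
1.326 [0.38, 0.12, 0.3] -0.3
[[113.0, 201.0], [311.0, 198.0], [359.0, 175.0], [415.0, 161.0], [247.0, 408.0], [414.0, 239.0]]
1.326 [0.38, 0.12, 0.3] 0.3
[[98.0, 345.0], [310.0, 343.0], [360.0, 319.0], [415.0, 299.0], [213.0, 598.0], [428.0, 397.0]]
0.28 [0.45, 0.14, 0.3] 0
[[259.0, 377.0], [348.0, 227.0], [357.0, 172.0], [367.0, 114.0], [418.0, 450.0], [461.0, 154.0]]
[[[-0.0, -0.0, 0.0], [-0.66, -0.67, -0.1]], [[-0.0, -0.0, 0.0], [-0.66, -0.67, -0.1]], [[-0.0, -0.0, 0.0], [-0.66, -0.67, -0.1]], [[-0.0, -0.0, 0.0], [-0.66, -0.67, -0.1]], [[-0.0, -0.0, 0.0], [-0.66, -0.67, -0.1]], [[-0.0, -0.0, 0.0], [-0.66, -0.67, -0.1]], [[-0.0, -0.0, 0.0], [-0.66, -0.67, -0.1]], [[-0.0, -0.0, 0.0], [-0.66, -0.67, -0.1]], [[-0.0, -0.0, 0.0], [-0.66, -0.67, -0.1]]]
```

Emit:
step_arm --deltas '[[[0,0,0],[-0.66,-0.67,-0.1],1],[[0,0,0],[-0.66,-0.67,-0.1],1],[[0,0,0],[-0.66,-0.67,-0.1],1],[[0,0,0],[-0.66,-0.67,-0.1],1],[[0,0,0],[-0.66,-0.67,-0.1],1],[[0,0,0],[-0.66,-0.67,-0.1],1],[[0,0,0],[-0.66,-0.67,-0.1],1],[[0,0,0],[-0.66,-0.67,-0.1],1],[[0,0,0],[-0.66,-0.67,-0.1],1],[[0,0,0],[0,0,0],1],[[0,0,0],[0,0,0],1]]'

```text
clock: 2.92
ee_pos: [0.3971, 0.1205, 0.3022]
tcp_rot: [-0.386, -3.117, -0.001]
force: [-0.7, 0.1, 0.1]
width: 0.0851
finger_force: 0.0
```

```bash
python3 - <<'E'
from h import *
s=robot.state(); print(s["clock"],s["ee_pos"],s["tcp_rot"],s["joint_pos"])
c=cams.camera("wrist"); save(c,"w1.png")
H={"vee_loose_mid":.017,"vee_blue_mid":.029,"vee_row_mid":.029,"row_board":0,"free_place":.012,"camera_head":.26,"grease_tin":0,"tape_roll":0}
for k,z in H.items():
    for p in models.spot_point(k,"wrist")[:2]:
        print("  ",k,round(p["confidence"],2),np.array(p["position"]),atz(c,p["position"],z))
E
```

```text
2.925 [0.3971 0.1205 0.3022] [-0.3856 -3.1171 -0.0008] [ 0.192   0.035   1.7155  0.0007  1.3916 -1.1327]
   vee_loose_mid 0.91 [106.7 261.3] [ 0.4536 -0.1917  0.017 ]
   vee_blue_mid 0.59 [309.5 260.7] [0.5124 0.078  0.029 ]
   vee_row_mid 0.88 [404.5 216.5] [0.4835 0.2069 0.029 ]
   vee_row_mid 0.64 [105.5 260.2] [ 0.4482 -0.183   0.029 ]
   free_place 0.84 [356.6 235.1] [0.4997 0.1443 0.012 ]
   camera_head 0.62 [112.9 257.5] [0.3806 0.007  0.26  ]
   grease_tin 0.63 [417.8 293.6] [0.6132 0.2101 0.    ]
   tape_roll 0.89 [490.7 253.8] [0.578  0.3196 0.    ]
```

View pics/w1.png

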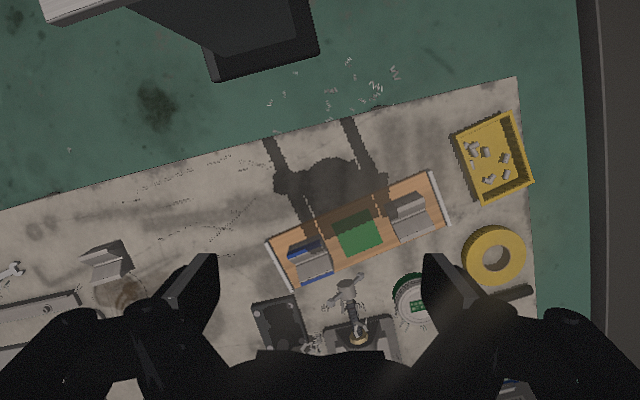

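```bash
cat >> h.py <<'E'
def mask(c,lo,hi,box=None):
    h=cv2.cvtColor(c["image"],cv2.COLOR_RGB2HSV); m=cv2.inRange(h,np.array(lo),np.array(hi))
    if box is not None:
        q=np.zeros_like(m); q[box[1]:box[3],box[0]:box[2]]=1; m=m*q
    return m
def mrect(c,m,z):
    cs=cv2.findContours(m,cv2.RETR_EXTERNAL,cv2.CHAIN_APPROX_NONE)[0]; k=max(cs,key=cv2.contourArea)[:,0]
    P=np.array([atz(c,p,z)[:2] for p in k]); r=cv2.minAreaRect((P*1000).astype(np.float32)); return r,cv2.contourArea(k)
E
python3 - <<'E'
from h import *
for n,b in [("wrist",(320,190,400,270)),("scene",(262,245,300,282)),("side",(300,270,345,310))]:
    c=cams.camera(n); m=mask(c,(50,90,20),(80,255,255),b); print(n,"green",mrect(c,m,.012))
for n,b in [("wrist",(255,160,460,310)),("side",(270,240,370,350))]:
    c=cams.camera(n); m=mask(c,(8,70,40),(20,255,255),b); m=cv2.morphologyEx(m,cv2.MORPH_CLOSE,np.ones((25,25)));print(n,"wood",mrect(c,m,.012))
c=cams.camera("wrist"); save(c,"w1c.png",(60,220,480,330),1.9)
a=c["image"][220:300,65:165]; b=c["image"][180:300,260:450]
f=lambda i,w:cv2.resize(i,(w,int(i.shape[0]*w/i.shape[1])),interpolation=cv2.INTER_CUBIC)
A=f(a,380);B=f(b,420); H=max(A.shape[0],B.shape[0]); p=lambda i:cv2.copyMakeBorder(i,0,H-i.shape[0],0,0,cv2.BORDER_CONSTANT)
save(np.hstack([p(A),p(B)]),"w1d.png")
E
```

```text
wrist green (((506.2126770019531, 147.07034301757812), (32.896541595458984, 50.71117401123047), 11.117629051208496), 250.5)
scene green (((495.4945068359375, 144.9001922607422), (49.07334518432617, 50.40719985961914), 10.266064643859863), 237.5)
side green (((496.0291748046875, 146.91807556152344), (49.186492919921875, 50.81922149658203), 10.377981185913086), 260.5)
wrist wood (((495.19244384765625, 145.09024047851562), (82.04259490966797, 220.2138671875), 10.469749450683594), 7037.0)
side wood (((495.1011657714844, 144.4973907470703), (82.40133666992188, 218.17095947265625), 10.542351722717285), 2132.5)
```

View pics/w1d.png

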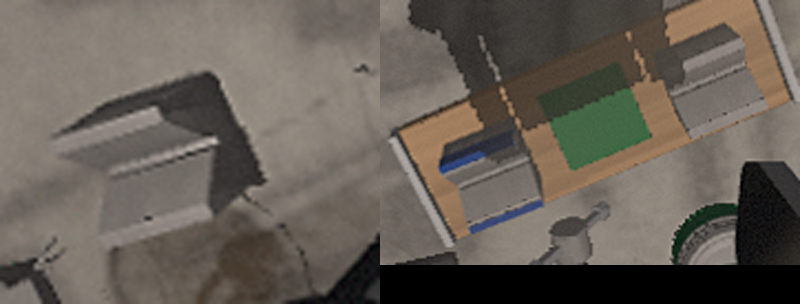

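```bash
python3 - <<'E'
from h import *
c=cams.camera("wrist")
q=lambda x,y:(65+x/3.8,220+y/3.8)
for a,b in [((105,245),(213,216)),((53,135),(160,108)),((108,172),(217,140)),((53,135),(105,245)),((160,108),(213,216))]:
    A=atz(c,q(*a),.034);B=atz(c,q(*b),.034); d=B-A; print(A,B,np.linalg.norm(d),np.degrees(np.arctan2(d[1],d[0])))
L=np.array([.452,-.1915])
# look pose close above loose: camera centred on it
Tc=np.load("Tc.npy")
for yaw in np.radians([76,100,80]):
    B=down(yaw,[.45,-.19,.2]); d=dict(c); d["T"]=B@Tc; print(proj(d,[[.452,-.1915,.034]]))
E
```

```text
[ 0.4766 -0.2123  0.034 ] [ 0.475  -0.1685  0.034 ] 0.04384701479205852 92.1392686312285
[ 0.4334 -0.2125  0.034 ] [ 0.433  -0.1703  0.034 ] 0.042210959471981356 90.47088552457915
[ 0.4508 -0.1988  0.034 ] [ 0.4486 -0.1553  0.034 ] 0.0435695654865207 92.84515920771118
[ 0.4334 -0.2125  0.034 ] [ 0.4766 -0.2123  0.034 ] 0.04326417182664052 0.16369639365639357
[ 0.433  -0.1703  0.034 ] [ 0.475  -0.1685  0.034 ] 0.0420098126186954 2.3608784051349643
[[318.5246 188.7547]]
[[317.5557 188.0984]]
[[318.3449 188.6737]]
```

```bash
python3 - <<'E'
from h import *
for r in plan(down(.026,[.4545,-.191,.20])): print(r)
E
```

```text
[[-0.0, -0.0, 0.162], [-0.27, -0.6, 0.21]]
[[-0.0, -0.0, 0.162], [-0.37, -0.55, 0.21]]
[[-0.0, -0.0, 0.162], [-0.45, -0.48, 0.21]]
[[-0.0, -0.0, 0.162], [-0.52, -0.4, 0.21]]
[[-0.0, -0.0, 0.162], [-0.58, -0.31, 0.21]]
[[-0.0, -0.0, 0.162], [-0.62, -0.22, 0.21]]
[[-0.0, -0.0, 0.162], [-0.65, -0.11, 0.21]]
[[-0.0, -0.0, 0.162], [-0.66, -0.0, 0.21]]
```

Emit:
step_arm --deltas '[[[0,0,0.162],[-0.27,-0.6,0.21],1],[[0,0,0.162],[-0.37,-0.55,0.21],1],[[0,0,0.162],[-0.45,-0.48,0.21],1],[[0,0,0.162],[-0.52,-0.4,0.21],1],[[0,0,0.162],[-0.58,-0.31,0.21],1],[[0,0,0.162],[-0.62,-0.22,0.21],1],[[0,0,0.162],[-0.65,-0.11,0.21],1],[[0,0,0.162],[-0.66,0,0.21],1],[[0,0,0],[0,0,0],1],[[0,0,0],[0,0,0],1]]'

```text
clock: 4.97
ee_pos: [0.455, -0.1902, 0.2013]
tcp_rot: [-2.187, -2.254, -0.0]
force: [-0.6, 0.3, 0.2]
width: 0.0854
finger_force: 0.0
```

```bash
python3 - <<'E'
from h import *
s=robot.state(); print(s["clock"],s["ee_pos"],s["tcp_rot"],s["joint_pos"])
c=cams.camera("wrist")
for p in models.spot_point("vee_loose_mid","wrist")[:2]: print(p["confidence"],p["position"],atz(c,p["position"],.017))
save(c,"w2.png",(220,90,420,290),3)
for n in ["scene","side"]:
    d=cams.camera(n)
    for k in ["camera_head","camera_stand"]:
      for p in models.spot_point(k,n)[:1]: print(n,k,p["confidence"],p["position"])
E
```

```text
4.975 [ 0.455  -0.1902  0.2013] [-2.1868 -2.2539 -0.0001] [-0.4818  0.2377  1.7395  0.0005  1.1655 -0.5122]
0.63 [321.0, 182.5] [ 0.4559 -0.1903  0.017 ]
scene camera_head 0.81 [343.7, 175.2]
scene camera_stand 0.84 [361.0, 269.9]
side camera_head 0.55 [328.2, 169.6]
side camera_stand 0.88 [308.1, 244.8]
```

View pics/w2.png

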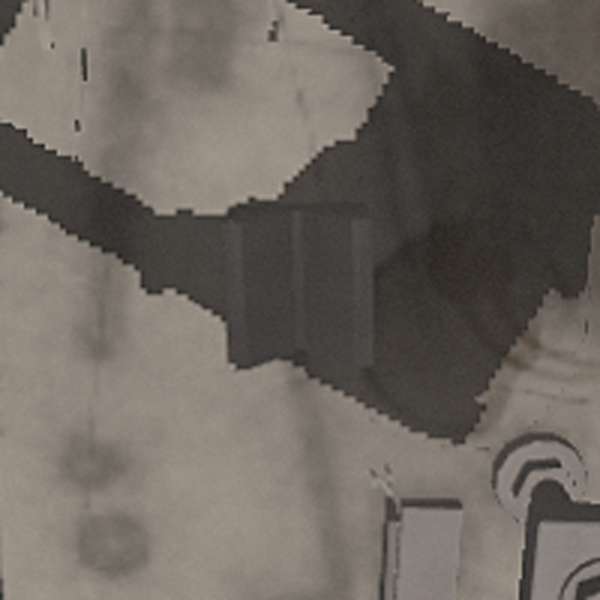

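```bash
python3 - <<'E'
from h import *
c=cams.camera("wrist")
P=[atz(c,(220+x/3,90+y/3),.034) for x,y in [(231,212),(370,212),(373,366),(230,366)]]
print(np.array(P),np.mean(P,0))
print(plan(down(.022,[*np.mean(P,0)[:2],.022])))
E
```

```text
[[ 0.435  -0.1678  0.034 ]
 [ 0.4752 -0.1666  0.034 ]
 [ 0.4784 -0.2132  0.034 ]
 [ 0.4353 -0.2145  0.034 ]] [ 0.4559 -0.1905  0.034 ]
[[[0.0, 0.0, 0.003], [-0.0, 0.0, 1.0]], [[0.0, 0.0, 0.003], [-0.0, 0.0, 1.0]], [[0.0, 0.0, 0.003], [-0.0, 0.0, 1.0]]]
```

Emit:
step_arm --deltas '[[[0,0,0],[0,0,0.8],1],[[0,0,0],[0,0,0.8],1],[[0,0,0],[0,0,0.7],1],[[0,0,0],[0,0,0.42],1],[[0,0,0],[0,0,0.2],1],[[0,0,0],[0,0,0],0.3],[[0,0,0],[0,0,0],-0.2],[[0,0,0],[0,0,0],-0.4],[[0,0,0],[0,0,0],-0.4],[[0,0,0],[0,0,0],-0.4],[[0,0,0],[0,0,0],-0.4]]' --grip_force 60

```text
clock: 6.8
ee_pos: [0.4559, -0.1907, 0.0276]
tcp_rot: [2.186, 2.253, 0.001]
force: [-1.5, 0.8, 6.6]
width: 0.0432
finger_force: 62.2
```

```bash
python3 - <<'E'
from h import *
A=tool(); print(robot.state()["joint_pos"])
v=[down(.026,[.445,-.19,.12]),down(.1,[.41,-.02,.13]),down(.1824,[.4955,.1453,.13])]
for B in v:
    for r in plan(B,A): print(r)
    print(); A=B
E
```

```text
[-0.4816  0.478   1.9394 -0.0002  0.7219 -0.5116]
[[0.001, 0.001, 0.002], [0.01, -0.09, -0.77]]
[[0.001, 0.001, 0.002], [0.01, -0.09, -0.77]]

[[0.0, 0.0, -0.025], [0.95, -0.17, -0.06]]
[[0.0, 0.0, -0.025], [0.95, -0.15, -0.06]]
[[0.0, 0.0, -0.025], [0.96, -0.12, -0.06]]

[[0.0, 0.0, -0.021], [0.65, 0.42, 0.0]]
[[0.0, 0.0, -0.021], [0.64, 0.44, 0.0]]
[[0.0, 0.0, -0.021], [0.63, 0.45, 0.0]]
[[0.0, 0.0, -0.021], [0.62, 0.46, 0.0]]
```

Emit:
step_arm --deltas '[[[0,0,0],[0,0,-0.3],-0.4],[[0,0,0],[0,0,-0.6],-0.4],[[0,0,0],[0,-0.18,-0.64],-0.4],[[0,0,-0.02],[0.5,-0.14,-0.06],-0.4],[[0,0,-0.02],[0.7,-0.12,-0.06],-0.4],[[0,0,-0.02],[0.7,-0.1,-0.06],-0.4],[[0,0,-0.015],[0.55,-0.08,0],-0.4],[[0,0,-0.02],[0.41,0,0],-0.4],[[0,0,-0.02],[0.54,0.3,0],-0.4],[[0,0,-0.02],[0.5,0.4,0],-0.4],[[0,0,-0.02],[0.5,0.4,0],-0.4],[[0,0,-0.02],[0.5,0.4,0],-0.4],[[0,0,0],[0.5,0.27,0],-0.4],[[0,0,0],[0,0,0],-0.4],[[0,0,0],[0,0,0],-0.4]]' --grip_force 80

```text
clock: 8.68
ee_pos: [0.4855, 0.1463, 0.1292]
tcp_rot: [-1.981, -2.437, 0.002]
force: [0.3, -0.7, -4.8]
width: 0.0422
finger_force: 84.1
```

```bash
python3 - <<'E'
from h import *
s=robot.state(); print(s["clock"],s["joint_pos"],s["width"])
for r in plan(down(.1824,[.4955,.1453,.045])): print(r)
c=cams.camera("wrist"); save(c,"w3.png")
for k in ["vee_blue_mid","vee_row_mid","vee_loose_mid","free_place"]:
    for p in models.spot_point(k,"wrist")[:2]: print(k,p["confidence"],p["position"],atz(c,p["position"],.029))
E
```

```text
8.675 [ 0.2097  0.3402  1.8058 -0.0005  0.9972  0.0042] 0.04215000233882728
[[-0.001, 0.0, 0.012], [-0.03, 0.08, 0.7]]
[[-0.001, 0.0, 0.012], [-0.02, 0.08, 0.7]]
vee_row_mid 0.96 [335.6, 113.0] [0.4822 0.2111 0.029 ]
vee_loose_mid 0.62 [320.4, 268.2] [0.4951 0.1013 0.029 ]
free_place 0.7 [334.7, 207.8] [0.4954 0.1485 0.029 ]
```

View pics/w3.png

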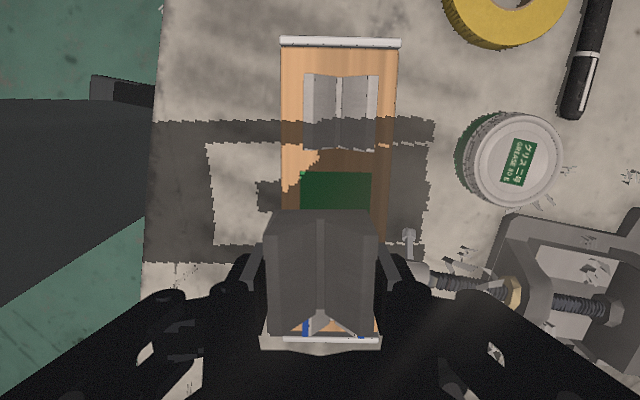

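```bash
python3 - <<'E'
from h import *
c=cams.camera("wrist"); A=np.linalg.inv(tool())
save(c,"w3c.png",(230,160,410,360),3)
for px in [(265,238),(378,238),(379,332),(267,334)]:
    print((A@np.r_[atz(c,px,.1356),1])[:3])
# board axes check in this view
m=mask(c,(8,70,40),(20,255,255),(270,40,405,170)); m=cv2.morphologyEx(m,cv2.MORPH_CLOSE,np.ones((25,25))); r,_=mrect(c,m,.012); print(r)
g=mask(c,(50,90,20),(80,255,255),(290,160,380,215)); print(mrect(c,g,.012)[0], cv2.boxPoints(mrect(c,g,.012)[0]))
E
```

```text
[ 0.0198 -0.0209 -0.006 ]
[ 0.0198  0.0219 -0.006 ]
[-0.0222  0.0244 -0.006 ]
[-0.0231 -0.0221 -0.006 ]
((484.00750732421875, 212.25439453125), (79.64995574951172, 83.7914810180664), 10.659732818603516)
((488.52337646484375, 155.29727172851562), (39.65687942504883, 28.018171310424805), 11.65503978729248) [[466.2737 165.0118]
 [471.9339 137.5713]
 [510.7731 145.5827]
 [505.1129 173.0232]]
```

View pics/w3c.png

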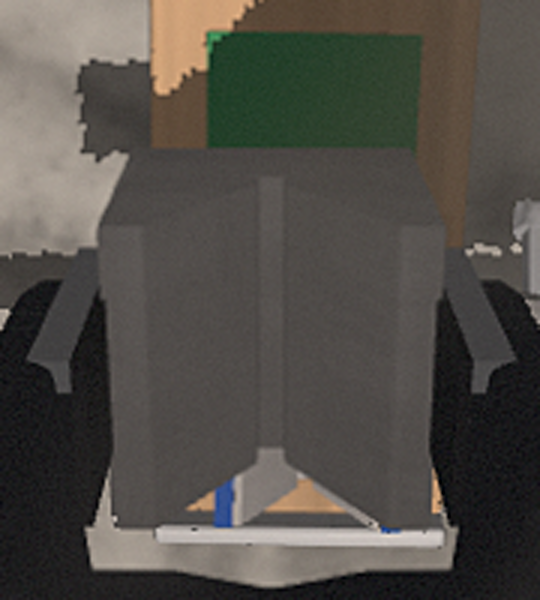

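```bash
python3 - <<'E'
from h import *
c=cams.camera("wrist")
a=atz(c,(298.3,170.7),.012);b=atz(c,(370.3,172),.012); m=(a+b)/2; d=b-a; print(a,b,np.linalg.norm(d),np.degrees(np.arctan2(d[1],d[0]))); 
t=np.radians(10.5); print("centre",m[:2]-.026*np.array([-np.sin(t),np.cos(t)]))
for r in plan(down(t,[.4957,.1453,.045])): print(r)
E
```

```text
[0.4663 0.1653 0.012 ] [0.5178 0.175  0.012 ] 0.052338198936163954 10.637152906093593
centre [0.4968 0.1446]
[[-0.0, 0.0, 0.01], [-0.02, 0.07, 0.7]]
[[-0.0, 0.0, 0.01], [-0.02, 0.08, 0.7]]
```

Emit:
step_arm --deltas '[[[0,0,0.02],[-0.02,0.15,0.3],-0.4],[[0,0,0],[0,0,0.5],-0.4],[[0,0,0],[0,0,0.4],-0.4],[[0,0,0],[0,0,0.18],-0.4],[[0,0,0],[0,0,0.08],-0.4],[[0,0,0],[0,0,0],-0.4]]'

```text
clock: 9.78
ee_pos: [0.496, 0.1474, 0.0419]
tcp_rot: [2.007, 2.417, 0.0]
force: [0.0, 0.6, -3.4]
width: 0.0422
finger_force: 83.9
```

Emit:
step_arm --deltas '[[[0,0,0],[-0.02,0,0.025],-0.4],[[0,0,0],[0,0,0.015],-0.4],[[0,0,0],[0,0,0],-0.4]]'

```text
clock: 10.15
ee_pos: [0.496, 0.1462, 0.0399]
tcp_rot: [2.007, 2.417, 0.001]
force: [-0.3, -0.5, -3.5]
width: 0.0422
finger_force: 83.9
```

Emit:
step_arm --deltas '[[[0,0,0],[0,0,0.02],-0.4],[[0,0,0],[0,0,0],-0.4]]'

```text
clock: 10.4
ee_pos: [0.496, 0.1462, 0.0397]
tcp_rot: [2.006, 2.417, 0.001]
force: [-2.3, -0.7, 8.5]
width: 0.0424
finger_force: 85.6
```

Emit:
step_arm --deltas '[[[0,0,0],[0,0,0],0.2],[[0,0,0],[0,0,0],0.7],[[0,0,0],[0,0,0],0.7],[[0,0,0],[0,0,-0.4],0.7],[[0,0,0],[0,0,-0.8],0.7],[[0,0,0],[0,0,-0.8],0.7],[[0,0,0],[0,0,-0.8],1],[[0,0,0],[0,0,-0.2],1],[[0,0,0],[0,0,0],1]]' --grip_force 60

```text
clock: 11.52
ee_pos: [0.496, 0.1462, 0.2187]
tcp_rot: [2.006, 2.416, 0.002]
force: [-0.6, -0.2, 0.2]
width: 0.0853
finger_force: 0.0
```

```bash
python3 - <<'E'
from h import *
s=robot.state(); print(s["clock"],s["ee_pos"],s["width"],s["force"])
c=cams.camera("wrist")
for k in ["vee_blue_mid","vee_row_mid","vee_loose_mid"]:
    for p in models.spot_point(k,"wrist")[:2]: print(k,p["confidence"],p["position"],atz(c,p["position"],.029))
a=c["image"][60:330,250:410]; d=cams.camera("side"); b=d["image"][140:310,250:410]
save(np.hstack([cv2.resize(a,(356,600),interpolation=2),cv2.resize(b,(440,600),interpolation=2)]),"w4.png")
E
```

```text
11.525 [0.496  0.1462 0.2187] 0.0853469587761569 [-0.5643 -0.186   0.2304]
vee_blue_mid 0.83 [323.1, 247.8] [0.5121 0.0796 0.029 ]
vee_row_mid 0.9 [315.9, 110.0] [0.4808 0.2097 0.029 ]
vee_loose_mid 0.82 [320.3, 179.4] [0.4965 0.1478 0.029 ]
```

View pics/w4.png

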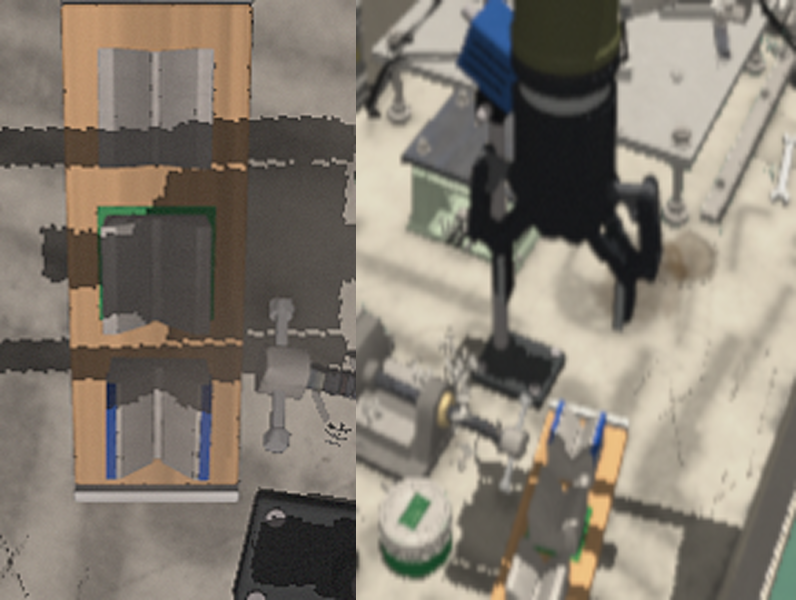

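```bash
cat > fit.py <<'E'
from h import *
from scipy.optimize import minimize
c=cams.camera("wrist")
t=np.radians(10.5); X=np.array([np.cos(t),np.sin(t),0]);Y=np.array([-np.sin(t),np.cos(t),0])
b=np.array([.4957,.1453,.046])-.066*Y
for sx,sy in [(-1,-1),(1,-1),(1,1),(-1,1)]:
    p=proj(c,b+.022*sx*X+.022*sy*Y)[0]; print("blue top pred crop",(p-[250,60])*2.225)
C={}
for n in ["scene","side"]:
    d=dict(cams.camera(n)); d["image"]=cv2.imread(f"pics/{n}0.png")[:,:,::-1].copy(); C[n]=d
bx={"scene":(330,125,395,190),"side":(270,130,345,180)}; sx={"scene":(325,245,392,300),"side":(285,225,335,262)}
MB={n:mask(C[n],(105,90,40),(125,255,255),bx[n])>0 for n in C}
MS={n:(lambda q:(q*(mask(C[n],(0,0,0),(179,255,255),sx[n])>0)).astype(bool))((C[n]["image"].max(2)<70)) for n in C}
for n in C: print(n,MB[n].sum(),MS[n].sum())
def box(o,h,x0,x1,w,z0,z1,pitch):
    f=np.array([-np.cos(h),-np.sin(h),0]); l=np.cross([0,0,1],f); ct,st=np.cos(pitch),np.sin(pitch)
    fx=f*ct+np.array([0,0,st]); u=np.array([0,0,1])*ct-f*st   # camera +x points back & up
    return np.array([o+x*fx+y*l+z*u for x in (x0,x1) for y in (-w,w) for z in (z0,z1)])
def iou(d,P,m):
    q=cv2.convexHull((proj(d,P)*16).astype(np.int32)); r=np.zeros(m.shape,np.uint8); cv2.fillPoly(r,[q],1,shift=4,lineType=8); r=r>0
    return (r&m).sum()/(r|m).sum()
def cost(p,det=False):
    x,y,h,a=p; o=np.array([x,y,.26]); f=np.array([-np.cos(h),-np.sin(h),0])
    s=np.array([x,y,0])+.06*f
    v=[iou(C[n],box(o,h,a,a+.062,.023,-.023,.023,np.radians(25)),MB[n]) for n in C]+[iou(C[n],box(s,h,-.04,.04,.032,0,.012,0),MS[n]) for n in C]
    return v if det else -sum(v)
best=None
for h0 in np.radians([150,165,180,195]):
    from scipy.optimize import differential_evolution
r=differential_evolution(cost,[(.53,.58),(-.01,.04),(np.radians(130),np.radians(220)),(.045,.06)],maxiter=60,popsize=12,seed=1,polish=False)
print(r.x,np.degrees(r.x[2]),cost(r.x,True))
E
python3 fit.py
```

```text
blue top pred crop [107.8967 478.805 ]
blue top pred crop [209.3359 479.0885]
blue top pred crop [211.5975 383.9716]
blue top pred crop [106.1494 383.7104]
scene 986 662
side 637 341
[ 0.5508 -0.008   3.392   0.0471] 194.34742267076822 [np.float64(0.6107871720116618), np.float64(0.7986754966887417), np.float64(0.6004228329809725), np.float64(0.5505050505050505)]
```

```bash
python3 - <<'E'
import cv2,numpy as np
for n,b in [("scene",(328,250,388,292)),("side",(285,225,340,262)),("scene",(335,128,395,190)),("side",(280,128,345,180))]:
    i=cv2.imread(f"pics/{n}0.png")[b[1]:b[3],b[0]:b[2]].astype(int); v=i.max(2)//26; bl=(i[:,:,0]>i[:,:,2]*1.5)&(i[:,:,0]>40)
    print(n,b)
    for r in range(v.shape[0]): print("".join("#" if bl[r,k] else str(v[r,k]) for k in range(v.shape[1])))
E
```

```text
scene (328, 250, 388, 292)
544222222222333445555554443322455233333366665455555555666666
555442222223344444444444332333455223332466665455555556666666
655554422222344444444443232335555223332366555555555556666666
665555542222234444444333454555555223333465555555566566677777
666666554422222333333223455566444223333465555554555566777777
776666666554222222222334455455444233333466555544665566677777
777766666665542222222344446455554233332366655545555565677777
777777766666654422234354344453453223332344566545544666777777
777777777666665544455454533442232223332343344445665657777777
775557777766666655666554443222112233322233333333545667777777
676467677777666666666665421111112223322112333333466666777777
676457677777777666666654211111112233332111233333356666666667
776357777777777766666521111111111233322111222222234455566666
777667777777777766654211111111111122221111122222222234566666
777777777777777765432111111111111111111111112222222223555666
777777777777777653322111111111111111111111111122222355665556
777777777666765432221111111111111111111111113555322466666555
777777777666653222111111111111111111
[... 10153 characters left out ...]
###3333211111111111111246777777777777777
6544433444433224332101#####33334321111110000111367777777777777777
544433333333324653310001##333443332111110000112467777777777777777
44443333333333566421000012344443333211000000123677777777777777777
44444443433433455421000023444443333321000000134566677777777777777
44444433333344333321110134444433333332000001244444566667776677777
34433333333344333332222234444333334443100001333333334456665567766
33333333333333333333333334433433343444321012333554444444445556656
33333333333333333333333333333333333345432223333776665444334455556
33333333444333333333333333333333333334433333335787777665444444444
33333334443333333333333333333333333333333333357788888777655544443
```

```bash
cat > fit2.py <<'E'
from h import *
from scipy.optimize import differential_evolution as DE
src=open("fit.py").read(); exec(src[src.index("C={}"):src.index("bx=")]); exec(src[src.index("def box"):src.index("def cost")])
def bm(n,b):
    i=C[n]["image"].astype(int); m=((i[:,:,2]>i[:,:,0]*1.4)&(i[:,:,2]>35)).astype(np.uint8); q=np.zeros_like(m); q[b[1]:b[3],b[0]:b[2]]=1
    m=cv2.morphologyEx(m*q,cv2.MORPH_CLOSE,np.ones((3,3))); k,l,s,_=cv2.connectedComponentsWithStats(m); j=1+s[1:,4].argmax(); print(n,s[j]); return l==j
MB={"scene":bm("scene",(349,125,392,175)),"side":bm("side",(280,136,322,174))}
SB={"scene":np.array([(337,273),(356,287)]),}
def cost(p,det=False):
    x,y,h,a=p[:4]; o=np.array([x,y,.26])
    v=[iou(C[n],box(o,h,a,a+.062,.023,-.023,.023,np.radians(25)),MB[n]) for n in C]
    return v if det else -sum(v)
for lo,hi in [(.045,.06),(.052,.0521)]:
    r=DE(cost,[(.53,.58),(-.01,.04),(np.radians(130),np.radians(220)),(lo,hi)],maxiter=80,popsize=15,seed=1,polish=False)
    x,y,h,a=r.x; f=np.array([-np.cos(h),-np.sin(h)]); s=r.x[:2]+.06*f
    print(r.x,np.degrees(h),cost(r.x,True),"stand",s)
    for n in C: print(n,"lens",proj(C[n],[[x,y,.26]])," base top corners",proj(C[n],box(np.r_[s,0],h,-.04,.04,.032,0,.012,0)).round(0).tolist(),"post",proj(C[n],np.array([[*(s+.01*f),z] for z in(.012,.1)])).round(1).tolist())
E
python3 fit2.py
```

```text
scene [349 131  39  41 924]
side [287 138  33  34 634]
[ 0.5516 -0.007   3.3672  0.0452] 192.9267957361947 [np.float64(0.7330097087378641), np.float64(0.8274932614555256)] stand [0.6101 0.0064]
scene lens [[350.5743 176.6574]]  base top corners [[363.0, 288.0], [363.0, 283.0], [337.0, 278.0], [337.0, 273.0], [379.0, 269.0], [380.0, 264.0], [354.0, 260.0], [354.0, 256.0]] post [[360.7, 266.6], [362.9, 233.1]]
side lens [[331.1415 168.6031]]  base top corners [[325.0, 239.0], [325.0, 236.0], [319.0, 254.0], [319.0, 251.0], [298.0, 235.0], [298.0, 231.0], [292.0, 249.0], [292.0, 246.0]] post [[304.9, 240.3], [304.4, 216.0]]
[ 0.5463 -0.009   3.3821  0.0521] 193.77753233340138 [np.float64(0.6937647987371744), np.float64(0.7809647979139505)] stand [0.6045 0.0053]
scene lens [[349.4824 177.827 ]]  base top corners [[362.0, 289.0], [362.0, 285.0], [336.0, 279.0], [336.0, 275.0], [378.0, 270.0], [378.0, 266.0], [353.0, 261.0], [353.0, 257.0]] post [[359.4, 267.8], [361.6, 234.2]]
side lens [[333.4888 168.7341]]  base top corners [[326.0, 239.0], [326.0, 236.0], [322.0, 254.0], [322.0, 251.0], [300.0, 235.0], [299.0, 232.0], [294.0, 250.0], [294.0, 247.0]] post [[306.8, 240.6], [306.4, 216.4]]
```

```bash
cat > fit3.py <<'E'
src=open("fit2.py").read(); exec(src[:src.index("SB=")])
from scipy.optimize import least_squares
obs={"scene":[(356,287.5),(336.5,274.5),(378.5,271)],"side":[(317,255.5),(293,247.5),(326,242.5)]}
def base(p):
    x,y,h=p; return box(np.array([x,y,0]),h,-.04,.04,.032,0,.012,0)
def res(p):
    e=[]
    for n in obs:
        q=proj(C[n],base(p)[::2]); 
        for o in obs[n]: e.append(q[np.argmin(np.linalg.norm(q-o,axis=1))]-o)
    return np.concatenate(e)
for h0 in (150,160,170,180,190,200,210):
    r=least_squares(res,[.612,.01,np.radians(h0)],x_scale=[.01,.01,.1],diff_step=1e-3); print(r.x,np.degrees(r.x[2]),r.cost, r.fun.round(1))
def cost(p,det=False):
    x,y,h,a=p; o=np.array([x,y,.26])
    v=[iou(C[n],box(o,h,a,a+.062,.023,-.023,.023,np.radians(25)),MB[n]) for n in C]
    return v if det else -sum(v)
r=DE(cost,[(.53,.58),(-.02,.04),(np.radians(130),np.radians(220)),(.015,.06)],maxiter=100,popsize=15,seed=1,polish=False)
print(r.x,np.degrees(r.x[2]),cost(r.x,True),"stand",r.x[:2]-.06*np.array([np.cos(r.x[2]),np.sin(r.x[2])]))
E
python3 fit3.py
```

```text
scene [349 131  39  41 924]
side [287 138  33  34 634]
[0.6075 0.0081 3.1659] 181.39311053765005 5.75436950044464 [ 0.8  0.5 -2.2  0.6  0.9  0.7 -0.1  0.5 -1.8 -0.   0.4 -0.7]
[0.6075 0.0081 3.166 ] 181.3993168629799 5.75437932998711 [ 0.8  0.5 -2.2  0.6  0.9  0.7 -0.1  0.5 -1.8 -0.   0.4 -0.7]
[0.6075 0.0081 3.1659] 181.39390442190646 5.754369892181564 [ 0.8  0.5 -2.2  0.6  0.9  0.7 -0.1  0.5 -1.8 -0.   0.4 -0.7]
[0.6075 0.0081 3.1659] 181.39305982043481 5.754369489921948 [ 0.8  0.5 -2.2  0.6  0.9  0.7 -0.1  0.5 -1.8 -0.   0.4 -0.7]
[0.6075 0.0081 3.166 ] 181.40066368056478 5.75438351242615 [ 0.8  0.5 -2.2  0.6  0.9  0.7 -0.1  0.5 -1.8 -0.   0.4 -0.7]
[0.6075 0.0081 3.166 ] 181.400664177732 5.754383514105125 [ 0.8  0.5 -2.2  0.6  0.9  0.7 -0.1  0.5 -1.8 -0.   0.4 -0.7]
[0.6075 0.0081 3.166 ] 181.4006635375856 5.754383511943275 [ 0.8  0.5 -2.2  0.6  0.9  0.7 -0.1  0.5 -1.8 -0.   0.4 -0.7]
[ 0.5634 -0.003   3.3508  0.0331] 191.98398317886534 [np.float64(0.7557565789473685), np.float64(0.8590971272229823)] stand [0.6221 0.0095]
```

```bash
python3 - <<'E'
src=open("fit2.py").read(); exec(src[:src.index("MB=")])
c=dict(cams.camera("wrist")); Tc=np.load("Tc.npy"); h=np.radians(181); L=np.array([.553,.01,.26]); S=np.array([.6085,.008,0])
for yaw,p,ti in [(80,[.40,.09,.34],-.4),(90,[.38,.03,.36],-.4),(90,[.42,.08,.38],-.4),(90,[.40,.02,.40],-.5),(105,[.42,.04,.38],-.4)]:
    B=down(np.radians(yaw),p,ti); c["T"]=B@Tc; print(yaw,p,ti,c["T"][:3,3]); print(" lens",proj(c,L).round(0).tolist(),"box",proj(c,box(L,h,.052,.114,.023,-.023,.023,np.radians(25))).round(0).astype(int).tolist()); print(" base",proj(c,box(S,h,-.04,.04,.032,0,.012,0)[1::2]).round(0).astype(int).tolist())
print(robot.state()["joint_pos"])
E
```

```text
80 [0.4, 0.09, 0.34] -0.4 [0.2906 0.1099 0.4304]
 lens [[262.0, 323.0]] box [[257, 357], [244, 391], [301, 353], [294, 388], [270, 405], [259, 444], [312, 402], [307, 441]]
 base [[264, 184], [306, 177], [278, 222], [317, 217]]
90 [0.38, 0.03, 0.36] -0.4 [0.2688 0.0306 0.4504]
 lens [[299.0, 310.0]] box [[280, 342], [275, 372], [323, 341], [324, 372], [283, 389], [278, 423], [324, 389], [324, 423]]
 base [[285, 178], [326, 177], [289, 216], [326, 216]]
90 [0.42, 0.08, 0.38] -0.4 [0.3088 0.0806 0.4704]
 lens [[245.0, 266.0]] box [[231, 303], [218, 330], [275, 303], [269, 330], [236, 354], [225, 385], [278, 354], [272, 386]]
 base [[252, 149], [293, 148], [258, 191], [296, 190]]
90 [0.4, 0.02, 0.4] -0.5 [0.2803 0.0206 0.4788]
 lens [[310.0, 244.0]] box [[292, 276], [288, 301], [332, 276], [333, 300], [294, 321], [291, 349], [332, 321], [333, 349]]
 base [[292, 127], [332, 126], [295, 167], [332, 166]]
105 [0.42, 0.04, 0.38] -0.4 [0.3124 0.0118 0.4704]
 lens [[250.0, 257.0]] box [[221, 292], [211, 318], [266, 299], [264, 325], [212, 344], [203, 375], [256, 350], [252, 381]]
 base [[252, 136], [294, 145], [246, 179], [285, 186]]
[0.2049 0.2524 1.6691 0.     1.22   0.0199]
```

```bash
python3 - <<'E'
from h import *
W=down(np.radians(45),[.43,.11,.34],-.15)
for A,B in [(tool(),W),(W,down(np.radians(90),[.42,.03,.40],-.5))]:
    for r in plan(B,A): print(r)
    print()
E
```

```text
[[-0.011, -0.036, -0.15], [-0.1, -0.3, -0.51]]
[[-0.011, -0.036, -0.15], [-0.07, -0.3, -0.51]]
[[-0.011, -0.036, -0.15], [-0.04, -0.31, -0.51]]
[[-0.011, -0.036, -0.15], [-0.02, -0.31, -0.51]]

[[-0.05, -0.066, -0.15], [-0.19, -0.21, -0.17]]
[[-0.05, -0.066, -0.15], [-0.17, -0.23, -0.17]]
[[-0.05, -0.066, -0.15], [-0.15, -0.25, -0.17]]
[[-0.05, -0.066, -0.15], [-0.12, -0.26, -0.18]]
[[-0.05, -0.066, -0.15], [-0.09, -0.26, -0.18]]
```

Emit:
step_arm --deltas '[[[-0.011,-0.036,-0.15],[-0.1,-0.3,-0.51],1],[[-0.011,-0.036,-0.15],[-0.07,-0.3,-0.51],1],[[-0.011,-0.036,-0.15],[-0.04,-0.31,-0.51],1],[[-0.011,-0.036,-0.15],[-0.02,-0.31,-0.51],1],[[-0.05,-0.066,-0.15],[-0.19,-0.21,-0.17],1],[[-0.05,-0.066,-0.15],[-0.17,-0.23,-0.17],1],[[-0.05,-0.066,-0.15],[-0.15,-0.25,-0.17],1],[[-0.05,-0.066,-0.15],[-0.12,-0.26,-0.18],1],[[-0.05,-0.066,-0.15],[-0.09,-0.26,-0.18],1],[[0,0,0],[0,0,0],1],[[0,0,0],[0,0,0],1]]'

```text
clock: 13.65
ee_pos: [0.42, 0.0313, 0.3983]
tcp_rot: [0.023, 2.654, 0.0]
force: [0.3, -0.7, 0.0]
width: 0.0853
finger_force: 0.0
```

```bash
python3 - <<'E'
from h import *
s=robot.state(); print(s["clock"],s["ee_pos"],s["joint_pos"]); A=tool(); print(A)
c=cams.camera("wrist"); np.save("Tw5.npy",c["T"]); save(c,"w5.png"); save(c,"w5c.png",(220,60,420,360),2)
for k in ["camera_head","camera_stand"]:
    for p in models.spot_point(k,"wrist")[:2]: print(k,p["confidence"],p["position"],atz(c,p["position"],.26 if k[7]=="h" else 0))
E
```

```text
13.65 [0.42   0.0313 0.3983] [-0.0376 -0.2577  1.821   0.0155  1.091  -1.5948]
[[-0.8834  0.0163  0.4684  0.42  ]
 [ 0.0164  0.9999 -0.0039  0.0313]
 [-0.4684  0.0043 -0.8835  0.3983]
 [ 0.      0.      0.      1.    ]]
camera_head 0.93 [297.5, 233.8] [0.5518 0.0082 0.26  ]
camera_stand 0.96 [307.2, 141.4] [0.6173 0.0086 0.    ]
camera_stand 0.49 [429.8, 137.7] [ 0.6131  0.212  -0.    ]
```

View pics/w5c.png

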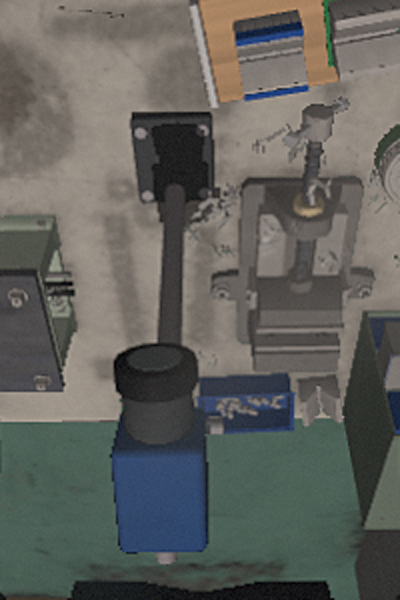

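```bash
cat > fit4.py <<'E'
src=open("fit2.py").read(); exec(src[:src.index("MB=")])
from scipy.optimize import least_squares
w=dict(cams.camera("wrist")); w["T"]=np.load("Tw5.npy"); im=cv2.imread("pics/w5.png")[:,:,::-1].astype(int)
bl=(im[:,:,2]>im[:,:,0]*1.5)&(im[:,:,2]>40)
E=[]
for r in range(292,332,3):
    k=np.where(bl[r,265:335])[0]; E.append((r,265+k.min(),266+k.max()))
k=np.where(bl[:345,295])[0]; bot=k.max()+1; print(E[::3],bot)
dk=(im.max(2)<75)
for r in range(114,166,4):
    k=np.where(dk[r,275:335])[0]; print(r,275+k.min(),276+k.max(),end="; ")
print()
for cc in (290,300,320): 
    k=np.where(dk[100:175,cc])[0]; print(cc,100+k.min(),100+k.max(),end="; ")
# lens barrel extents
for r in range(232,262,4):
    k=np.where(dk[r,265:335])[0]; print(r,265+k.min(),266+k.max(),end="; ")
def edges(P,rows):
    q=cv2.convexHull(proj(w,P).astype(np.float32))[:,0]; o=[]
    for y in rows:
        xs=[]
        for a,b in zip(q,np.roll(q,-1,0)):
            if (a[1]-y)*(b[1]-y)<=0 and a[1]!=b[1]: xs.append(a[0]+(b[0]-a[0])*(y-a[1])/(b[1]-a[1]))
        o.append((min(xs),max(xs)) if xs else (300,300))
    return np.array(o),q[:,1].max()
def res(p):
    x,y,h,a=p; e,b=edges(box(np.array([x,y,.26]),h,a,a+.062,.023,-.023,.023,np.radians(25)),[r[0]+.5 for r in E])
    return np.r_[(e-np.array(E)[:,1:]).ravel(),(b-bot)*3]
for a in (.045,.052):
    r=least_squares(lambda p:res([*p,a]),[.553,.01,3.15],x_scale=[.01,.01,.1],diff_step=1e-4)
    x,y,h=r.x; f=-np.array([np.cos(h),np.sin(h)]); s=r.x[:2]+.06*f
    print("\n",a,r.x,np.degrees(h),r.cost,r.fun.round(1)[::4]," stand",s); print("lens px",proj(w,[x,y,.26]),"base top",proj(w,box(np.r_[s,0],h,-.04,.04,.032,0,.012,0)[1::2]).round(1).tolist())
E
python3 fit4.py
```

```text
[(292, np.int64(276), np.int64(322)), (301, np.int64(277), np.int64(323)), (310, np.int64(277), np.int64(323)), (319, np.int64(278), np.int64(323)), (328, np.int64(279), np.int64(324))] 336Traceback (most recent call last):
  File "fit4.py", line 11, in <module>
    k=np.where(dk[r,275:335])[0]; print(r,275+k.min(),276+k.max(),end="; ")
                                              ~~~~~^^
    return umr_minimum(a, axis, None, out, keepdims, initial, where)
ValueError: zero-size array to reduction operation minimum which has no identity
```

```bash
sed -i 's/range(114,166,4)/range(122,158,4)/; s/<75)/<80)/' fit4.py; python3 fit4.py
```

```text
[(292, np.int64(276), np.int64(322)), (301, np.int64(277), np.int64(323)), (310, np.int64(277), np.int64(323)), (319, np.int64(278), np.int64(323)), (328, np.int64(279), np.int64(324))] 336
122 285 326; 126 286 326; 130 286 327; 134 287 327; 138 287 327; 142 288 327; 146 288 327; 150 289 327; 154 289 330; 
290 116 159; 300 116 170; 320 116 169; 232 291 311; 236 281 317; 240 277 319; 244 277 319; 248 277 335; 252 278 335; 256 280 335; 260 280 330; 
 0.045 [0.5443 0.0101 3.1398] 179.89972969755763 14.095658547244966 [-0.6 -0.2 -0.8 -0.3 -0.9 -1.5 -1.1  0.8]  stand [0.6043 0.01  ]
lens px [[298.9781 228.6095]] base top [[285.6, 116.9], [327.4, 116.2], [289.5, 159.1], [327.4, 158.6]]

 0.052 [0.5319 0.0104 3.1413] 179.9850293350163 28.61455791722983 [-1.1 -0.7 -1.2 -0.8 -1.4 -1.9 -1.5  1.4]  stand [0.5919 0.0104]
lens px [[298.5613 219.6871]] base top [[285.2, 109.6], [327.6, 108.9], [289.3, 153.1], [327.7, 152.5]]
```

```bash
cat > fit5.py <<'E'
from h import *
src=open("fit4.py").read(); s2=open("fit2.py").read(); exec(s2[:s2.index("MB=")])
w=dict(cams.camera("wrist")); w["T"]=np.load("Tw5.npy")
im=cv2.imread("pics/w5.png").astype(int).max(2)
for r in range(226,250): print(r,"".join(str(v//12)+" " for v in im[r,272:326:2]))
print("base col300",im[108:124,300],"col 296",im[108:124,292],"back col 292",im[154:168,292])
t=np.linspace(0,2*np.pi,120); 
for x in (.545,.55,.555):
    h=np.pi; f=np.array([1,0,0]); u=np.array([-np.sin(np.radians(25)),0,np.cos(np.radians(25))])
    P=np.array([x,.010,.26])+.021*(np.outer(np.cos(t),[0,1,0])+np.outer(np.sin(t),u)); q=proj(w,P)
    print(x,"rows",q[:,1].min(),q[:,1].max(),"cols",q[:,0].min(),q[:,0].max(),"at row of left",q[q[:,0].argmin(),1])
for sx in (.604,.608,.612): print(sx,proj(w,box(np.array([sx,.01,0]),np.pi,-.04,.04,.032,0,.012,0)).round(1).tolist())
E
python3 fit5.py
```

```text
226 12 12 12 11 12 11 9 9 9 9 10 11 12 10 4 5 5 5 5 6 11 10 9 10 10 10 9 
227 12 12 12 12 11 11 9 9 9 9 10 11 12 10 5 5 5 5 4 6 11 10 9 9 10 10 9 
228 12 12 12 12 12 11 9 10 10 10 10 11 12 10 4 5 5 5 5 6 11 10 9 9 9 9 9 
229 12 12 12 12 12 11 10 10 10 10 10 11 12 9 5 5 5 5 5 6 11 10 9 9 9 10 9 
230 12 12 12 12 12 11 10 10 10 10 11 12 13 10 5 5 5 5 5 6 11 10 10 9 9 10 10 
231 13 13 12 12 12 12 10 10 11 10 8 9 9 6 4 4 4 4 5 7 11 11 10 10 9 10 10 
232 12 12 12 12 12 12 11 11 8 7 3 3 1 1 2 2 2 2 3 5 10 11 10 11 10 10 10 
233 12 12 12 12 12 12 9 7 3 0 2 2 3 3 3 3 3 2 2 3 6 10 11 11 11 10 10 
234 12 12 12 12 13 12 5 0 1 3 3 3 4 4 4 4 4 4 3 2 3 6 11 11 11 11 11 
235 12 12 12 13 12 6 1 1 3 4 4 4 4 4 4 4 4 4 4 3 3 2 8 12 10 11 11 
236 12 12 12 11 7 0 1 3 4 4 4 4 4 4 4 4 4 4 4 3 3 3 3 12 9 12 11 
237 12 12 12 8 1 1 2 3 4 4 4 4 4 4 4 4 4 4 4 4 3 3 2 10 9 12 12 
238 11 11 12 4 1 1 3 4 4 4 4 4 4 4 4 4 4 4 4 4 3 3 3 10 10 11 12 
239 10 10 10 1 2 1 4 4 4 4 4 4 4 4 4 4 4 4 4 4 3 3 3 7 11 11 12 
240 10 9 8 1 2 1 3 4 4 4 4 4 4 4 4 4 4 4 4 3 3 3 3 5 11 12 11 
241 9 9 8 1 1 1 3 3 4 4 4 4 4 4 4 4 4 4 5 3
[... 807 characters left out ...]
320.8466827977088 at row of left 230.51693203706947
0.55 rows 224.3182997654003 241.84846353297297 cols 277.4276628506618 320.92356564605586 at row of left 233.98595324334065
0.555 rows 227.5982523899935 245.346717969518 cols 277.9590859621174 320.99883490449463 at row of left 237.3819100470289
0.604 [[286.1, 112.9], [285.6, 116.8], [327.2, 112.2], [327.4, 116.0], [290.0, 154.9], [289.6, 159.0], [327.3, 154.2], [327.5, 158.4]]
0.608 [[286.4, 115.2], [285.8, 119.1], [327.2, 114.5], [327.4, 118.3], [290.2, 156.8], [289.8, 160.9], [327.3, 156.2], [327.5, 160.3]]
0.612 [[286.6, 117.5], [286.0, 121.4], [327.2, 116.7], [327.4, 120.6], [290.4, 158.6], [289.9, 162.8], [327.3, 158.0], [327.5, 162.2]]
```

```bash
cat > fit6.py <<'E'
from h import *
t=np.linspace(0,2*np.pi,240); C={n:cams.camera(n) for n in("scene","side")}
for x,y,z in [(.550,.0095,.26),(.558,.0095,.26),(.554,.0095,.26),(.554,.0135,.26)]:
    h=np.radians(180.7); l=np.array([-np.sin(h),np.cos(h),0]); v=np.array([np.cos(h),np.sin(h),0]); u=v*np.sin(np.radians(25))+np.array([0,0,np.cos(np.radians(25))])
    P=np.array([x,y,z])+.021*(np.outer(np.cos(t),l)+np.outer(np.sin(t),u))
    for n in C:
        q=proj(C[n],P); print(x,y,n,"cols %.1f@%.1f %.1f@%.1f"%(q[:,0].min(),q[q[:,0].argmin(),1],q[:,0].max(),q[q[:,0].argmax(),1]),"rows %.1f@%.1f %.1f@%.1f"%(q[:,1].min(),q[q[:,1].argmin(),0],q[:,1].max(),q[q[:,1].argmax(),0]), "c",proj(C[n],[x,y,z]))
for sx,sy in [(.6097,.0095),(.606,.008)]:
    for n in C: print(n,sx,"post",proj(C[n],[[sx+.01,sy,z] for z in(.02,.1,.15)]).round(1).tolist())
E
python3 fit6.py
```

```text
0.55 0.0095 scene cols 334.7@168.6 352.3@179.7 rows 165.6@337.7 182.7@349.3 c [[343.4137 174.2305]]
0.55 0.0095 side cols 323.7@179.1 333.9@164.9 rows 164.7@333.8 179.3@323.8 c [[328.8341 172.0279]]
0.558 0.0095 scene cols 337.5@167.4 355.1@178.4 rows 164.4@340.6 181.4@352.1 c [[346.2599 173.0118]]
0.558 0.0095 side cols 320.7@178.3 330.9@164.1 rows 164.0@330.8 178.4@320.8 c [[325.8105 171.2237]]
0.554 0.0095 scene cols 336.1@168.0 353.7@179.1 rows 165.0@339.2 182.0@350.7 c [[344.841  173.6194]]
0.554 0.0095 side cols 322.2@178.7 332.4@164.5 rows 164.4@332.3 178.8@322.3 c [[327.32   171.6252]]
0.554 0.0135 scene cols 334.6@167.4 352.1@178.4 rows 164.4@337.6 181.4@349.1 c [[343.2667 172.9841]]
0.554 0.0135 side cols 321.5@179.6 331.7@165.3 rows 165.1@331.6 179.7@321.6 c [[326.6018 172.4274]]
scene 0.6097 post [[360.6, 263.5], [362.6, 233.0], [364.0, 212.6]]
side 0.6097 post [[304.8, 238.3], [304.2, 216.2], [303.9, 201.3]]
scene 0.606 post [[360.0, 264.5], [362.0, 233.9], [363.4, 213.5]]
side 0.606 post [[306.2, 238.4], [305.7, 216.2], [305.4, 201.3]]
```

```bash
python3 - <<'E'
from h import *
W=down(np.radians(50),[.44,.10,.33],-.2); V=down(np.radians(10.5),[.5077,.0806,.17])
for A,B in [(tool(),W),(W,V)]:
    for r in plan(B,A): print(r)
    print()
E
```

```text
[[0.047, 0.055, 0.129], [0.05, 0.23, 0.23]]
[[0.047, 0.055, 0.129], [0.07, 0.23, 0.22]]
[[0.047, 0.055, 0.129], [0.09, 0.23, 0.22]]
[[0.047, 0.055, 0.129], [0.1, 0.23, 0.21]]
[[0.047, 0.055, 0.129], [0.12, 0.23, 0.21]]

[[0.017, 0.048, 0.172], [-0.13, 0.12, 0.71]]
[[0.017, 0.048, 0.172], [-0.14, 0.15, 0.7]]
[[0.017, 0.048, 0.172], [-0.14, 0.19, 0.69]]
[[0.017, 0.048, 0.172], [-0.14, 0.23, 0.68]]
```

Emit:
step_arm --deltas '[[[0.047,0.055,0.129],[0.05,0.23,0.23],0.4],[[0.047,0.055,0.129],[0.07,0.23,0.22],0.4],[[0.047,0.055,0.129],[0.09,0.23,0.22],0.4],[[0.047,0.055,0.129],[0.1,0.23,0.21],0.4],[[0.047,0.055,0.129],[0.12,0.23,0.21],0.4],[[0.017,0.048,0.172],[-0.13,0.12,0.71],0.4],[[0.017,0.048,0.172],[-0.14,0.15,0.7],0.4],[[0.017,0.048,0.172],[-0.14,0.19,0.69],0.4],[[0.017,0.048,0.172],[-0.14,0.23,0.68],0.4],[[0,0,0],[0,0,0],0.4],[[0,0,0],[0,0,0],0.4]]'

```text
clock: 15.72
ee_pos: [0.5077, 0.0805, 0.1701]
tcp_rot: [2.005, 2.416, 0.001]
force: [0.1, 1.3, 1.6]
width: 0.0598
finger_force: 0.0
```

```bash
python3 - <<'E'
from h import *
s=robot.state(); print(s["clock"],s["ee_pos"],s["width"],s["force"]); print(tool()[:3,:3])
c=cams.camera("wrist")
for k in ["vee_blue_mid","vee_row_mid","vee_loose_mid"]:
    for p in models.spot_point(k,"wrist")[:2]: print(k,p["confidence"],p["position"],atz(c,p["position"],.029))
bl=mask(c,(105,90,30),(130,255,255),(280,150,360,320)); ys,xs=np.where(bl>0); print(xs.min(),xs.max(),ys.min(),ys.max())
t=np.radians(10.5); X=np.array([np.cos(t),np.sin(t),0]);Y=np.array([-np.sin(t),np.cos(t),0]); b=np.array([.4957,.1453,.046])-.066*Y; print(b)
print(proj(c,[b+.022*i*X+.022*j*Y for i in(-1,1) for j in (-1,1)]))
print(plan(down(t,[*b[:2],.0395])))
E
```

```text
15.725 [0.5077 0.0805 0.1701] 0.05983911248053999 [0.1226 1.2919 1.6115]
[[-0.1842  0.9829  0.0015]
 [ 0.9829  0.1842 -0.0007]
 [-0.001   0.0013 -1.    ]]
vee_blue_mid 0.8 [323.3, 194.4] [0.5108 0.0802 0.029 ]
vee_row_mid 0.78 [318.2, 13.9] [0.4823 0.2112 0.029 ]
vee_loose_mid 0.71 [323.3, 109.1] [0.4983 0.146  0.029 ]
292 352 171 227
[0.5077 0.0804 0.046 ]
[[291.3767 226.1595]
 [290.1515 170.409 ]
 [347.8246 226.2142]
 [349.2027 170.484 ]]
[[[0.001, 0.0, 0.001], [-0.0, -0.0, 0.73]], [[0.001, 0.0, 0.001], [-0.0, -0.0, 0.73]], [[0.001, 0.0, 0.001], [-0.0, -0.0, 0.73]]]
```

Emit:
step_arm --deltas '[[[0,0,0],[0,0.02,0.6],0.4],[[0,0,0],[0,0,0.7],0.4],[[0,0,0],[0,0,0.5],0.4],[[0,0,0],[0,0,0.25],0.4],[[0,0,0],[0,0,0.12],0.4],[[0,0,0],[0,0,0],0.1],[[0,0,0],[0,0,0],-0.2],[[0,0,0],[0,0,0],-0.4],[[0,0,0],[0,0,0],-0.4],[[0,0,0],[0,0,0],-0.4]]' --grip_force 80

```text
clock: 17.18
ee_pos: [0.512, 0.0814, 0.0435]
tcp_rot: [2.003, 2.411, 0.01]
force: [-4.2, 1.6, 21.8]
width: 0.042
finger_force: 84.7
```

Emit:
step_arm --deltas '[[[0,0,0],[0,0,-0.1],-0.4],[[0,0,0],[0,0,-0.2],-0.4],[[0,0,0],[0,0,0],-0.4]]'

```text
clock: 17.55
ee_pos: [0.51, 0.0808, 0.0583]
tcp_rot: [2.006, 2.413, 0.004]
force: [-0.3, 0.4, -4.5]
width: 0.0421
finger_force: 83.1
```

```bash
python3 - <<'E'
from h import *
s=robot.state(); print(s["clock"],s["ee_pos"],s["width"],s["force"],s["torque"],s["joint_pos"]); print(tool()[:3,:3])
c=cams.camera("wrist")
for k in ["vee_blue_mid","vee_row_mid","vee_loose_mid"]:
    for p in models.spot_point(k,"wrist")[:2]: print(k,p["confidence"],p["position"],atz(c,p["position"],.029))
save(c,"w6.png",(200,100,440,360),2.2)
E
```

```text
17.55 [0.51   0.0808 0.0583] 0.04211449915265467 [-0.3451  0.4493 -4.4964] [0.0566 0.0253 0.018 ] [ 0.0757  0.4485  1.8651 -0.0008  0.8241 -0.1075]
[[-0.1826  0.9832  0.0039]
 [ 0.9832  0.1827 -0.0003]
 [-0.001   0.0038 -1.    ]]
vee_blue_mid 0.81 [319.2, 264.6] [0.5114 0.0724 0.029 ]
vee_loose_mid 0.72 [318.8, 111.0] [0.4977 0.1456 0.029 ]
vee_loose_mid 0.58 [321.0, 264.6] [0.5123 0.0725 0.029 ]
```

```bash
cat > tgt.py <<'E'
from h import *
h=np.radians(180.7); Ln=np.array([.5575,.0087,.26]); a=np.radians(25)
v=np.array([np.cos(a)*np.cos(h),np.cos(a)*np.sin(h),-np.sin(a)]); M=Ln+.1*v
def target(off,M=M):  # off = block mid in tool frame
    T=down(h-np.pi/2,[0,0,0],-a); T[:3,3]=M-T[:3,:3]@np.array(off); return T
E
python3 - <<'E'
from tgt import *
T=target([0,0,.0145]); print(M,T)
U=down(np.radians(10.5),[.495,.084,.14]); W=down(np.radians(50),[.42,.08,.22],-.2); W2=T.copy(); W2[:3,3]=[.42,.03,.245]
for A,B in [(tool(),U),(U,W),(W,W2)]:
    for r in plan(B,A): print(r)
    print()
E
```

```text
[0.4669 0.0076 0.2177] [[-0.9062 -0.0122  0.4226  0.4607]
 [-0.0111  0.9999  0.0052  0.0075]
 [-0.4226  0.     -0.9063  0.2309]
 [ 0.      0.      0.      1.    ]]
[[0.0, 0.0, 0.0], [0.05, -0.11, -0.69]]
[[0.0, 0.0, 0.0], [0.05, -0.11, -0.69]]

[[-0.017, -0.048, -0.172], [0.04, -0.31, -0.33]]
[[-0.017, -0.048, -0.172], [0.08, -0.29, -0.34]]
[[-0.017, -0.048, -0.172], [0.11, -0.27, -0.35]]
[[-0.017, -0.048, -0.172], [0.14, -0.25, -0.36]]

[[-0.045, -0.045, -0.135], [-0.12, -0.13, -0.06]]
[[-0.045, -0.045, -0.135], [-0.11, -0.14, -0.06]]
[[-0.045, -0.045, -0.135], [-0.09, -0.15, -0.06]]
[[-0.045, -0.045, -0.135], [-0.07, -0.16, -0.07]]
[[-0.045, -0.045, -0.135], [-0.05, -0.16, -0.07]]
```

Emit:
step_arm --deltas '[[[0,0,0],[0.05,-0.11,-0.5],-0.4],[[0,0,0],[0.05,-0.11,-0.69],-0.4],[[-0.01,-0.028,-0.1],[0.03,-0.17,-0.29],-0.4],[[-0.012,-0.03,-0.11],[0.05,-0.2,-0.27],-0.4],[[-0.012,-0.034,-0.12],[0.08,-0.2,-0.24],-0.4],[[-0.012,-0.034,-0.12],[0.08,-0.2,-0.24],-0.4],[[-0.012,-0.034,-0.12],[0.08,-0.18,-0.26],-0.4],[[-0.012,-0.034,-0.12],[0.08,-0.17,-0.26],-0.4],[[-0.035,-0.035,-0.11],[-0.1,-0.11,-0.06],-0.4],[[-0.04,-0.04,-0.12],[-0.1,-0.13,-0.06],-0.4],[[-0.04,-0.04,-0.12],[-0.08,-0.13,-0.06],-0.4],[[-0.04,-0.04,-0.12],[-0.07,-0.14,-0.06],-0.4],[[-0.04,-0.04,-0.12],[-0.05,-0.14,-0.06],-0.4],[[-0.03,-0.03,-0.085],[-0.04,-0.1,-0.04],-0.4],[[0,0,0],[0,0,0],-0.4],[[0,0,0],[0,0,0],-0.4]]'

```text
clock: 19.75
ee_pos: [0.4184, 0.031, 0.2443]
tcp_rot: [-0.017, 2.705, 0.007]
force: [0.2, 0.2, -5.0]
width: 0.0421
finger_force: 83.2
```

```bash
python3 - <<'E'
from tgt import *
s=robot.state(); print(s["clock"],s["ee_pos"],s["width"],s["force"],s["joint_pos"]); A=tool(); print(A)
c=cams.camera("wrist")
for p in models.spot_point("vee_blue_mid","wrist")[:2]: print(p["confidence"],p["position"])
for p in models.spot_point("camera_head","wrist")[:2]: print(p["confidence"],p["position"],atz(c,p["position"],.26))
save(c,"w7.png",(200,100,440,370),2.2); cv2.imwrite("pics/w7full.png",c["image"][:,:,::-1])
bl=mask(c,(105,90,25),(130,255,255),(230,200,410,370)); ys,xs=np.where(bl>0); print(xs.min(),xs.max(),ys.min(),ys.max())
# predicted corners for mid offset (0,0,.0145): top at tool z=.0145-.017
for oz in (.0105,.0145):
    P=[(A@[x,y,oz-.017,1])[:3] for x in(.022,-.022) for y in(-.022,.022)]; print(oz,proj(c,P).round(1).tolist())
E
```

```text
19.75 [0.4184 0.031  0.2443] 0.04205627018387072 [ 0.234   0.1944 -5.0441] [-0.0521 -0.1068  2.0982  0.0457  0.715  -1.6636]
[[-0.9061 -0.0133  0.4228  0.4184]
 [-0.011   0.9999  0.0079  0.031 ]
 [-0.4229  0.0025 -0.9062  0.2443]
 [ 0.      0.      0.      1.    ]]
0.57 [420.9, 143.6]
236 405 223 359
0.0105 [[260.1, 230.8], [377.4, 230.9], [265.5, 330.8], [372.1, 330.9]]
0.0145 [[261.8, 227.2], [375.7, 227.2], [267.0, 324.9], [370.8, 325.0]]
```

View pics/w7.png

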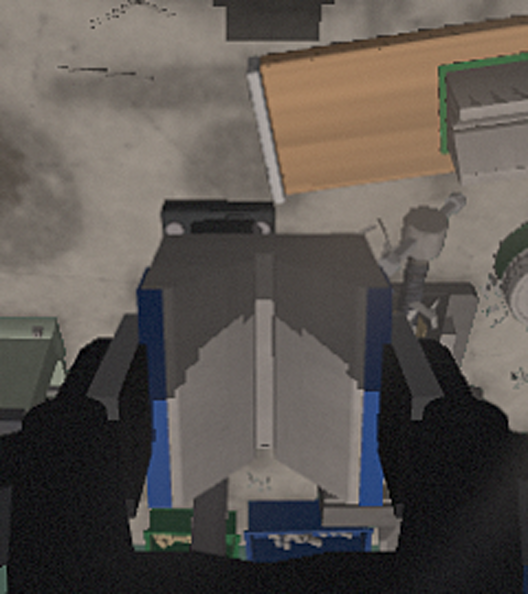

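```bash
python3 - <<'E'
from tgt import *
T=target([-.001,.0006,.012]); print(T[:3,3])
for r in plan(T): print(r)
E
```

```text
[0.4609 0.0069 0.2282]
[[0.003, 0.001, 0.002], [-0.51, -0.42, 0.54]]
```

Emit:
step_arm --deltas '[[[0.003,0.001,0.002],[-0.17,-0.14,0.18],-0.4],[[0,0,0],[-0.17,-0.14,0.18],-0.4],[[0,0,0],[-0.12,-0.1,0.12],-0.4],[[0,0,0],[-0.05,-0.04,0.06],-0.4],[[0,0,0],[0,0,0],-0.4],[[0,0,0],[0,0,0],-0.4],[[0,0,0],[0,0,0],-0.4]]'

```text
clock: 20.78
ee_pos: [0.4604, 0.0066, 0.2286]
tcp_rot: [-0.017, 2.704, 0.004]
force: [0.4, -0.0, -4.9]
width: 0.0421
finger_force: 83.1
```

```bash
python3 - <<'E'
from tgt import *
s=robot.state(); print(s["clock"],s["ee_pos"],s["width"],s["force"])
T=target([-.001,.0006,.012]); print(plan(T)); 
for n in ("scene","side"):
    c=cams.camera(n); print(n,"pred mid",proj(c,M),"lens",proj(c,Ln))
    for k in ("vee_blue_mid","camera_head","vee_loose_mid","vee_row_mid","grease_tin","tape_roll"):
        for p in models.spot_point(k,n)[:2]: print(k,round(p["confidence"],2),p["position"])
    save(c,f"end_{n}.png")
    # ascii of the lens/block zone
    if n=="side":
        i=c["image"][150:210,290:365].astype(int)
        for r in range(i.shape[0]): print("".join("#" if (p[2]>p[0]*1.5 and p[2]>40) else str(p.max()//26) for p in i[r]))
E
```

```text
20.775 [0.4604 0.0066 0.2286] 0.04214784836081837 [ 0.4143 -0.0229 -4.9023]
[[[0.0, 0.002, 0.0], [-0.0, 0.0, 0.01]]]
scene pred mid [[312.3745 209.1679]] lens [[346.3988 173.2144]]
vee_blue_mid 0.96 [311.1, 212.6]
camera_head 0.69 [345.4, 174.8]
vee_loose_mid 0.77 [278.7, 255.6]
vee_row_mid 0.73 [255.6, 250.6]
vee_row_mid 0.4 [358.3, 271.3]
grease_tin 0.56 [297.6, 241.3]
tape_roll 0.61 [259.1, 230.2]
side pred mid [[360.42   195.1067]] lens [[326.1427 171.1143]]
vee_blue_mid 0.54 [323.8, 293.1]
vee_blue_mid 0.49 [361.1, 196.8]
camera_head 0.62 [328.5, 169.7]
vee_loose_mid 0.7 [325.0, 284.7]
grease_tin 0.84 [270.0, 293.5]
grease_tin 0.37 [323.6, 289.1]
tape_roll 0.92 [255.1, 328.8]
3############################5777777777777777777764212332257777777777777777
#############################6777777777777777777764212554247777777777777777
##############################677777777777777777754212454347777777777777777
#############################4677777777777777777754222444337777777777777777
#############################5777777777777777777765323444337777777777777777
############################36
[... 3449 characters left out ...]
333333211001123#
6677777654333334444444444445665567788888888888888888888887543333321110123##
5556667664333334444444444466655677788888888888888888888888765433332211123##
64355566543333344444444445665566778888888888888888888888888875433333222333#
435665444333333444444444566555677788888888888888877777778888876543333333333
346655554333333444444445665556777888888887777777777777777777777654333333333
456556776433333444444446665567777888888777777766666666666666677765433333334
665567887533333444444456655677778888877777766666666666666666666666543333345
655678887533333444444566556777778888877766677777766666666666666666654433345
546778877533333444445665567777888888777666777777777776666655555666666543445
```

```bash
python3 - <<'E'
from tgt import *
c=cams.camera("wrist")
print([(p["confidence"],p["position"]) for p in models.spot_point("vee_blue_mid","wrist")[:2]], "pred",[proj(c,(tool()@[*o,1])[:3]).round(1).tolist() for o in ([-.001,.0006,.012],[-.0017,.0006,.0145])])
print(plan(target([-.0016,.0006,.0138])))
E
```

```text
[(0.85, [319.6, 262.9]), (0.64, [484.6, 201.3])] pred [[[320.3, 264.9]], [[320.3, 263.8]]]
[[[0.0, 0.001, -0.0], [0.01, 0.01, -0.02]]]
```

Emit:
step_arm --deltas '[[[0,0.001,0],[0.01,0.01,-0.025],-0.4],[[0,0,0],[0,0,0],-0.4],[[0,0,0],[0,0,0],-0.4],[[0,0,0],[0,0,0],-0.4]]'

```text
clock: 22.08
ee_pos: [0.4596, 0.007, 0.2296]
tcp_rot: [-0.016, 2.705, 0.004]
force: [1.0, 0.5, -5.3]
width: 0.0417
finger_force: 83.1
```

```bash
python3 - <<'E'
from tgt import *
s=robot.state(); print(s["clock"],s["ee_pos"],s["width"],s["force"],abs(s["joint_velocities"]).max(),plan(target([-.0016,.0006,.0138])))
print(robot.finish_job())
E
```

```text
22.075 [0.4596 0.007  0.2296] 0.04173126098208441 [ 0.9618  0.5468 -5.3482] 0.0027986291816336395 [[[0.0, 0.0, -0.0], [-0.0, -0.0, 0.0]]]
the job is handed in; nothing more can be done
None
```

I handed the job in at 22.1 s: the loose block is on the green square and released, and the blue-edged block is held still in front of the lens, tipped 25° and about 100 mm out. The hand-in gave no verdict, and I located the lens from the images only to within a few millimetres.

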